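# Swing a heat sink past the guide post into the jig bay

### The job

With closed fingertips only, gently push the long dark heat sink along the bench: swing one end and then the other to angle it past the upright post, and slide it lengthwise into the blue bay, plain end first, until it is fully home against the end stop with the orange block left outside. Never grip or lift it, and leave everything else on the bench where it is.

Things in the scene. Friction and masses are not known exactly. Their poses are not given: they have to be found in the camera images.
- bar_mid (a point): Centre of the heat sink: a loose dark finned metal bar, 180 long x 34 wide x 26 mm high, about 0.25 to 0.42 kg, lying flat on the bench; it slides with a push of roughly 1 to 5 N. This point is on its centre line, 13 mm above the bench. Its x axis runs along the bar to the plain nose, z is up.
- bar_nose (a point): Middle of the plain (dark) end face of the heat sink, the end that goes in first; 90 mm from its centre along the bar's x axis, 13 mm above the bench.
- bar_tail (a point): Middle of the other end face, the one with the orange terminal block (12 mm thick, as wide and high as the bar); 90 mm from the centre the other way. It stays outside the bay, standing about 70 mm out of the mouth when the bar is home.
- bay: The fixed blue bay of the assembly jig, open at the top and at its mouth, with no floor: the bar slides on the bench. Origin at the middle of the mouth, on the bench; x runs inwards along the bay, y across it, z up. Side walls' inner faces at y = -22 and +22 mm, walls 10 mm thick, 30 mm high, from x = 0 to 110. The bar starts about crosswise before the mouth, plain end towards the bay's -y.
- bay_mouth (a point): Middle of the mouth, 13 mm above the bay's origin. Before it the walls flare outwards over 30 mm, to inner faces about 40 mm and outer corners about 50 mm either side of the centre line.
- bay_stop (a point): Middle of the end stop's face, 110 mm inwards of the mouth, 13 mm above the bench. The stop is 14 mm thick and 30 mm high; behind it a low steel foot with a knob (32 mm high) reaches out to 64 mm past the stop's face.
- post: Fixed upright steel wire-guide post with a red top, 20 mm diameter, 44 mm high; origin at its centre on the bench. It stands before the mouth (95 to 120 mm), on the bay's +y side of the way in (58 to 68 mm off the bay's centre line).
- spool: Bystander: loose yellow solder-wire spool, 56 mm diameter, 50 mm high, upright; origin at the centre of its underside. Not to be moved.
- driver: Bystander: loose screwdriver with red handle, 170 mm long, lying flat, at most about 30 mm high; origin near its middle on the bench. Not to be moved.
- flux: Bystander: loose white flux jar with blue lid, 56 mm diameter, 40 mm high; origin at the centre of its underside. Not to be moved.
- cap_big: Bystander: loose black capacitor can, 28 mm diameter, 45 mm high, upright; origin at the centre of its underside. Not to be moved.
- cleaner: Bystander: loose white bottle with red cap, 48 mm diameter, 130 mm high; origin at the centre of its underside. Not to be moved.
- board: Bystander: loose green circuit board, 110 x 80 mm, parts up to 16 mm high; origin at the centre of its underside. Not to be moved.
- bar: The heat sink as a whole (see bar_mid); origin at the centre of its underside, x axis along it to the plain nose.
There are look-alikes about, which are no part of the job. Of the things that look like the bar, the largest one is meant.

How it is judged:
By the outcome, as a careful person would: the job done as asked, in the order asked, and still so for the second after the job is handed in, with the robot touching nothing.
It also fails if it takes over 72 s, if anything falls off the work surface, if the arm or the gripper's body presses on something with over 40 N, if the wrist force passes 120 N, or if a joint passes its speed limit or range.

### The arm

A 6-joint arm with a two-finger parallel gripper is mounted at the origin on the work surface. World frame = base frame: x ahead of the robot, y to its left, z up, the work surface at z = 0. Lengths are in m, angles in rad, forces in N, time in s.
With the tool pointing down it reaches from about 0.325 to 0.85 m from the base axis. Payload 15.5 kg.
Tool frame: the origin (TCP) lies at the very end of the fingers, on their centre line; the grasp point (between the pads) lies bot.grip_depth behind it (bot.grip_depth is the distance from the TCP to the grasp point, in m); z points along the fingers, y is the line along which they close (so a half turn about z gives the same grasp; the last joint's range is limited). The gripper opens to 91 mm and grips with 3 to 60 N. Pads are 32 mm wide; open, the fingers measure 118 mm over their backs; the gripper's body (76 mm by 178 mm) begins 60 mm behind the grasp point.
Start: joints at [1.24, 0.494, 1.345, -0, 1.302, -0.096], TCP at [0.145, 0.608, 0.214] pointing down, gripper open.
Joint ranges: [-2.91, 2.91], [-0.82, 2.16], [0.22, 2.67], [-1.22, 4.37], [0.12, 2.79], [-3.08, 3.08]. Speed limits (rad/s): [1.89, 1.89, 2.57, 3.01, 3.01, 3.01].

### API

Orientations are given as a unit quaternion [w, x, y, z].
In Python, from rig import bot gives the robot as it stands.
- The arm moves only by the tool arm_command, never from a script. Its argument "motion" is a list that holds one entry, the list of rows, each a list of 7 numbers: the shift along the tool's x, y, z each as a share of 0.25 m, from -1 to 1, then the turn, a rotation vector about the tool's x, y, z each as a share of pi/2 rad, from -1 to 1, then the closure, from -1 (fully open) to 1 (shut). In form: [[[tx, ty, tz, wx, wy, wz, claw], ...]]. A call has exactly 10 rows; each row is the pose to reach, as a shift and turn from the pose commanded when the call began, along the tool's axes at that moment; what a row does not reach only later rows make up. A row lasts 1/8 s, in which the tool goes at most 62.5 mm and 10.7 degrees, less where a joint would pass 70% of its speed; a pose out of reach is approached as far as the arm can. A call with a number of a shift or a turn outside -1 to 1 is refused whole. A call with a gripper value outside its range is refused whole. The fingers move at their own pace and stop on an object; the grip force is fixed at half the most. Time passes only in rows, so rows that repeat a pose let the fingers close, or fill a call up. It gives the time, the measured TCP pose, the force, the opening and the grip force at its end, in the units of the state.
- bot.sense(): the state, without advancing time (a new reading comes with each control period).
- bot.capture(name): name is "scene" or "top" or "wrist"; returns the picture (400x640x3 uint8, red, green, blue); there is no depth.
- bot.camera_model(name): a dict with "mtx" (3x3 intrinsics, pixels), "world_to_cam" (4x4, takes a point from world to camera coordinates). Camera axes: x right, y down, z forward; pixel columns grow to the right and rows downward; lengths in m; the calibration is good to about 2 mm. A picture is of the moment at which its call begins: read the wrist's pose just before it. camera_model takes no time and is no camera call; for the wrist camera it gives the pose at the moment of the call.
- bot.job_done(): hands the job in; it is judged then, once.
The state is a dict: "clock": time; "joint_positions": joint angles; "qvel": joint speeds; "tau": joint torques, N m; "tcp_pos": TCP position; "eef_rot": TCP orientation; "ft_force": force on the tool from outside, world axes, zero at the start; "torque": the same for the moment, N m; "finger_gap": opening from 0.0 (shut) to 1.0 (fully open); "gripper_force": force on a finger pad.
Only numpy, scipy, OpenCV 4.12 (cv2) and the standard library are available. Lean on these libraries where they do the work, as an engineer would, in place of code of your own. Each camera call takes 0.05 s, during which the arm holds its last target. There are 200 camera calls.

## Working session

There is one attempt and no reset: what is moved stays moved. The work goes in short steps, Python scripts to look and compute and a tool call to move; the robot and the scene stay as the last step left them, time stands still between calls to the robot, and variables do not carry over. Pictures are saved under pics/ and viewed, at most 10 in all, crops included, and the job is handed in when it is done.

Besides the shell and the picture viewer there is one more tool, called after ">>>" as a command line: name --argument value ..., lists and objects as JSON in quotes. arm_command: Moves the arm, as the interface text tells. Its arguments: {"type":"object","properties":{"motion":{"type":"array","items":{"type":"array","items":{"type":"array","items":{"type":"number","minimum":-1,"maximum":1}}}}},"required":["motion"]}

```bash
mkdir -p pics; ls; python3 - <<'E'
from rig import bot
import cv2
for n in("top","scene"):
    im=bot.capture(n); cv2.imwrite(f"pics/{n}0.png",im[:,:,::-1])
    m=bot.camera_model(n); print(n,m["mtx"],m["world_to_cam"])
print(bot.sense(), bot.grip_depth)
E
```

```text
pics
top [[384.68838367   0.         319.91437733]
 [  0.         384.68838367 193.83067113]
 [  0.           0.           1.        ]] [[-0.10576323 -0.99438492  0.00357499  0.09424489]
 [-0.97426712  0.10290253 -0.20053593  0.48360268]
 [ 0.19904202 -0.02469232 -0.97967983  0.95408973]
 [ 0.          0.          0.          1.        ]]
scene [[403.65874925   0.         321.56148628]
 [  0.         403.65874925 198.00818008]
 [  0.           0.           1.        ]] [[ 0.12243914  0.99247437 -0.00181386 -0.11665768]
 [ 0.73591806 -0.09201436 -0.67078906 -0.28589907]
 [-0.66590785  0.08079598 -0.74164597  1.20823885]
 [ 0.          0.          0.          1.        ]]
{'clock': 0.1, 'joint_positions': array([ 1.24047447e+00,  4.94133354e-01,  1.34604848e+00, -7.81571831e-06,
        1.30248258e+00, -9.54811111e-02]), 'qvel': array([-7.36322375e-05, -2.46438382e-03, -1.27138131e-04, -3.49725076e-04,
        4.25508123e-04, -7.05689930e-04]), 'tau': array([ 1.86212317e-03, -8.80237484e+01, -3.82540584e+01,  7.06347032e-02,
        4.81989048e-02, -1.11225154e-05]), 'tcp_pos': array([0.14531178, 0.60753752, 0.21339724]), 'eef_rot': array([-1.09547316e-04,  1.17149689e-01,  9.93114124e-01, -5.24577042e-04]), 'ft_force': array([ 0.42750405, -0.01582967,  0.11691844]), 'torque': array([ 0.03719814,  0.04326384, -0.03198921]), 'gripper_force': 0.0, 'finger_gap': 1.0046210952463352} 0.0188
```

View pics/top0.png

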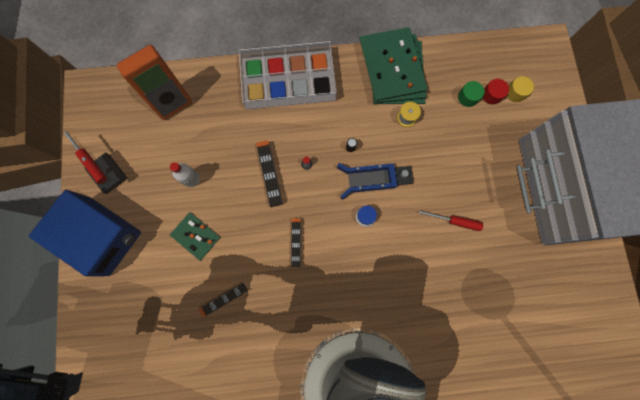

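View pics/scene0.png

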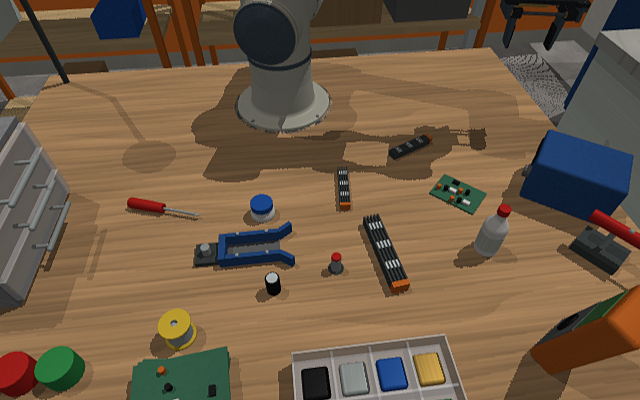

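Three look-alike bars appear in the top view: (269,174), (296,242) and (224,299). The one at (269,174) is the largest, lies crosswise before the mouth, and has its orange end up and its nose towards bay −y, so it fits. The post is at (307,162) and the bay mouth near (345,180). I'll confirm in a crop.

```bash
python3 - <<'E'
import cv2
a=cv2.imread("pics/top0.png")[125:235,245:425]
cv2.imwrite("pics/crop_t.png",cv2.resize(a,None,fx=4.4,fy=4.4,interpolation=cv2.INTER_CUBIC))
a=cv2.imread("pics/scene0.png")[180:310,180:430]
cv2.imwrite("pics/crop_s.png",cv2.resize(a,None,fx=3.2,fy=3.2,interpolation=cv2.INTER_CUBIC))
E
```

```text
(no output)
```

View pics/crop_t.png

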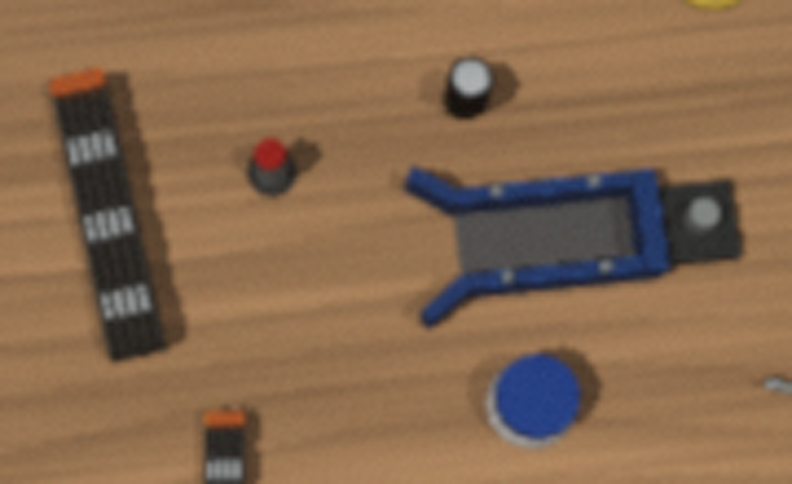

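View pics/crop_s.png

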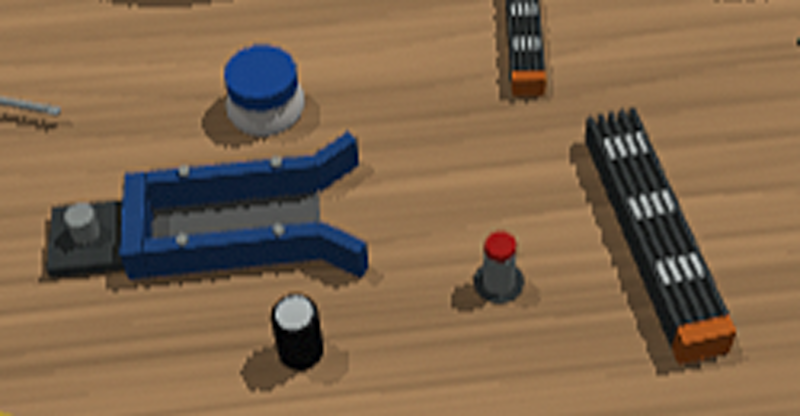

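```bash
cat > h.py <<'E'
from rig import bot
import numpy as np, cv2
def back(uv,z,n="top"):
    m=bot.camera_model(n); K=m["mtx"]; T=m["world_to_cam"]; R=T[:3,:3]; c=-R.T@T[:3,3]
    d=R.T@np.linalg.inv(K)@np.array([uv[0],uv[1],1]); return (c+d*(z-c[2])/d[2])[:2]
def crop(p): return np.array([245+p[0]/4.4,125+p[1]/4.4])-0.0
E
python3 - <<'E'
from h import *
np.set_printoptions(precision=4,suppress=True)
def t(n,p,z): r=back(crop(p),z); print(n,r); return r
def s(n,p,z): r=back((180+p[0]/3.2,180+p[1]/3.2),z,"scene"); print("  scene",n,r); return r
a=t("tailL",(50,82),.026);b=t("tailR",(103,72),.026);c=t("noseR",(165,347),.026);d=t("noseL",(112,360),.026)
print(np.linalg.norm(a-b),np.linalg.norm(b-c),np.linalg.norm(c-d),"mid",(a+b+c+d)/4)
t("post",(270,153),.044);s("post",(500,244),.044)
a=t("stop+",(657,172),.03);b=t("stop-",(665,272),.03);print(np.linalg.norm(a-b))
t("mouth+outer",(452,192),.03);t("flare+tip",(412,172),.03);t("flare-tip",(430,325),.03);t("mouth-outer",(472,293),.03)
t("cap",(471,76),.045);t("flux",(538,395),.04);t("mini tail",(225,415),.026)
s("stop+",(128,257),.03);s("stop-",(125,173),.03);s("nose",(613,120),.026);s("tail",(706,328),.026)
s("flare+tip out",(360,257),.03);s("flare-tip out",(345,133),.03)
T=bot.camera_model("top")["world_to_cam"];print(-T[:3,:3].T@T[:3,3])
for n,uv,z in(("spool",(409,112),.05),("cleaner",(176,168),.13),("boardcorner",(219,243),.005),("mini nose",(296,265),.02)):print(n,back(uv,z))
E
```

```text
tailL [0.6533 0.2004]
tailR [0.6564 0.1671]
noseR [0.4789 0.1437]
noseL [0.4743 0.1761]
0.03345515524170854 0.17902969624581916 0.032715323921302567 mid [0.5657 0.1719]
post [0.5878 0.0688]
  scene post [0.5921 0.0734]
stop+ [ 0.5551 -0.1663]
stop- [ 0.4923 -0.1621]
0.06295350426223888
mouth+outer [ 0.5557 -0.0396]
flare+tip [ 0.5709 -0.0167]
flare-tip [ 0.4748 -0.0164]
mouth-outer [ 0.4917 -0.044 ]
cap [ 0.6234 -0.0583]
flux [ 0.4244 -0.0742]
mini tail [0.434  0.1116]
  scene stop+ [ 0.5639 -0.1543]
  scene stop- [ 0.4981 -0.1591]
  scene nose [0.4905 0.1664]
  scene tail [0.6543 0.1885]
  scene flare+tip out [ 0.5816 -0.012 ]
  scene flare-tip out [ 0.4825 -0.0147]
[0.2912 0.0675 1.0313]
spool [ 0.6914 -0.2227]
cleaner [0.5744 0.3846]
boardcorner [0.3955 0.3218]
mini nose [0.3165 0.1234]
```

Confirmed: the bar's mid is near (0.566, 0.172), its nose is at about (0.477, 0.160), and it measures 33×179 mm. The post is near (0.588, 0.069). The bay centre line is x≈0.524 running along −Y, with the mouth at y≈−0.041 and the stop at y≈−0.15. These match the stated sizes.

Next I'll close the fingers and turn the tool so that tool x = +Y and tool y = +X.

>>> arm_command --motion '[[[-0.17,-0.12,0,0,0,0.11,1],[-0.34,-0.24,0,0,0,0.22,1],[-0.51,-0.36,0,0,0,0.33,1],[-0.68,-0.48,0,0,0,0.44,1],[-0.85,-0.6,0,0,0,0.55,1],[-0.85,-0.6,0,0,0,0.66,1],[-0.85,-0.6,0,0,0,0.76,1],[-0.85,-0.6,0,0,0,0.85,1],[-0.85,-0.6,0,0,0,0.85,1],[-0.85,-0.6,0,0,0,0.85,1]]]'

```text
clock: 1.35
tcp_pos: [0.3171, 0.4125, 0.2138]
eef_rot: [-0.0, 0.706, 0.709, -0.0]
ft_force: [0.4, 0.1, -0.4]
finger_gap: 0.001
gripper_force: 0.0
```

>>> arm_command --motion '[[[-0.2,0.17,0,0,0,0,1],[-0.4,0.34,0,0,0,0,1],[-0.6,0.51,0.1,0,0,0,1],[-0.8,0.69,0.25,0,0,0,1],[-0.8,0.69,0.42,0,0,0,1],[-0.8,0.69,0.58,0,0,0,1],[-0.8,0.69,0.7,0,0,0,1],[-0.8,0.69,0.78,0,0,0,1],[-0.8,0.69,0.81,0,0,0,1],[-0.8,0.69,0.81,0,0,0,1]]]'

```text
clock: 2.6
tcp_pos: [0.4898, 0.2127, 0.0114]
eef_rot: [-0.0, 0.706, 0.708, -0.0]
ft_force: [1.2, 0.8, 0.2]
finger_gap: 0.003
gripper_force: 0.0
```

>>> arm_command --motion '[[[-0.04,0,0,0,0,0,1],[-0.08,0,0,0,0,0,1],[-0.12,0,0,0,0,0,1],[-0.16,0,0,0,0,0,1],[-0.2,0.01,0,0,0,0,1],[-0.24,0.02,0,0,0,0,1],[-0.27,0.03,0,0,0,0,1],[-0.3,0.04,0,0,0,0,1],[-0.32,0.04,0,0,0,0,1],[-0.32,0.04,0,0,0,0,1]]]'

```text
clock: 3.85
tcp_pos: [0.4998, 0.1323, 0.0113]
eef_rot: [-0.0, 0.707, 0.707, -0.0]
ft_force: [-0.3, 0.6, 0.3]
finger_gap: 0.006
gripper_force: 0.0
```

```bash
python3 - <<'E'
from h import *
im=bot.capture("top")[:,:,::-1]; sc=bot.capture("scene")[:,:,::-1]
cv2.imwrite("pics/t1.png",np.vstack([cv2.resize(im[125:235,225:425],(600,330),interpolation=cv2.INTER_CUBIC),cv2.resize(sc[180:310,180:480],(600,260),interpolation=cv2.INTER_CUBIC)]))
E
```

```text
(no output)
```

View pics/t1.png

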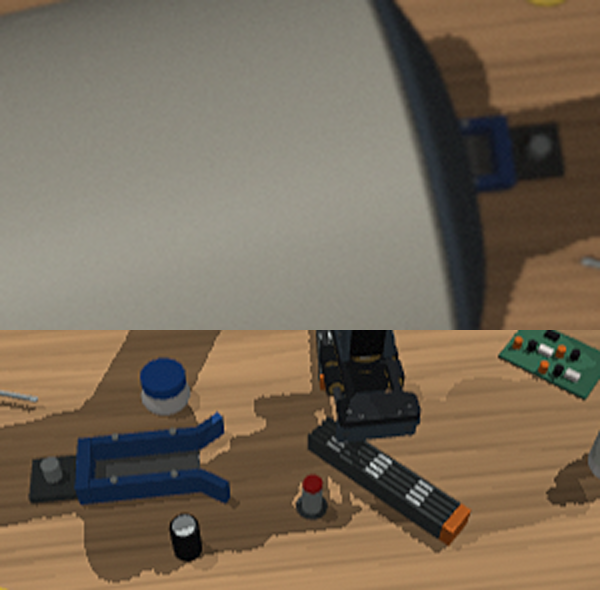

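The scene view shows that the bar has swung about 45°. Its nose is at crop (320,430) and its tail at (458,520), and the post at (312,490) is clear. The arm blocks the top view here.

```bash
python3 - <<'E'
from h import *
np.set_printoptions(precision=4,suppress=True)
s=lambda p,z: back((180+p[0]/2,180+(p[1]-330)/2),z,"scene")
t=s((457,519),.026);n=s((319,431),.026)
print("tail",t,"nose",n,np.linalg.norm(t-n),"mid",(t+n)/2,np.degrees(np.arctan2(*(n-t)[::-1])))
print("post",s((312,481),.044),"stop cnr",s((82,500),.03),s((79,438),.03))
E
```

```text
tail [0.6391 0.2081] nose [0.5169 0.092 ] 0.1685396005606748 mid [0.578 0.15 ] -136.47225732139364
post [0.5903 0.0732] stop cnr [ 0.5752 -0.1518] [ 0.498  -0.1582]
```

>>> arm_command --motion '[[[0.06,-0.03,0,0,0,0,1],[0.08,-0.03,-0.12,0,0,0,1],[0.08,0.05,-0.22,0,0,0,1],[0.1,0.25,-0.22,0,0,0,1],[0.12,0.48,-0.22,0,0,0,1],[0.13,0.68,-0.22,0,0,0,1],[0.13,0.72,-0.22,0,0,0,1],[0.13,0.72,-0.15,0,0,0,1],[0.13,0.72,-0.05,0,0,0,1],[0.13,0.72,0,0,0,0,1]]]'

```text
clock: 5.2
tcp_pos: [0.6771, 0.1656, 0.0092]
eef_rot: [-0.001, 0.707, 0.708, -0.002]
ft_force: [-0.4, -0.7, 0.3]
finger_gap: 0.002
gripper_force: 0.0
```

>>> arm_command --motion '[[[0.02,-0.03,0,0,0,0,1],[0.06,-0.07,0,0,0,0,1],[0.1,-0.11,0,0,0,0,1],[0.13,-0.15,0,0,0,0,1],[0.15,-0.19,0,0,0,0,1],[0.17,-0.23,0,0,0,0,1],[0.19,-0.27,0,0,0,0,1],[0.2,-0.31,0,0,0,0,1],[0.2,-0.35,0,0,0,0,1],[0.2,-0.35,0,0,0,0,1]]]'

```text
clock: 6.45
tcp_pos: [0.5912, 0.2151, 0.0113]
eef_rot: [-0.0, 0.707, 0.707, -0.001]
ft_force: [0.2, 0.3, 0.3]
finger_gap: 0.003
gripper_force: 0.0
```

```bash
python3 - <<'E'
from h import *
sc=bot.capture("scene")[:,:,::-1]
cv2.imwrite("pics/s2.png",cv2.resize(sc[180:310,180:430],None,fx=3.2,fy=3.2,interpolation=cv2.INTER_CUBIC))
E
```

```text
(no output)
```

View pics/s2.png

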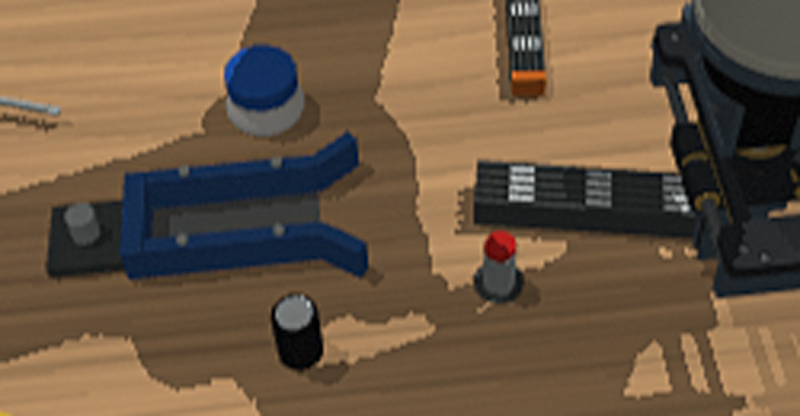

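The bar is now nearly parallel to the bay. Its nose top corners are at (478,163) and (475,201), and it is clear of the post. Next I measure the nose and heading.

```bash
python3 - <<'E'
from h import *
np.set_printoptions(precision=4,suppress=True)
s=lambda n,p,z: (lambda r:(print(n,r),r)[1])(back((180+p[0]/3.2,180+p[1]/3.2),z,"scene"))
a=s("n-",(478,163),.026);b=s("n+",(475,201),.026);c=s("e-",(665,170),.026);d=s("e+",(692,213),.026)
for p,q in((c,a),(d,b)):print(np.degrees(np.arctan2(*(p-q))))
print("nose",(a+b)/2)
s("wall- inner near mouth",(320,173),.03);s("wall+ inner near mouth",(320,227),.03);s("wall- outer mouth",(316,153),.03);s("wall+ outer",(316,243),.03)
s("stop+",(127,259),.03);s("stop-",(125,174),.03);s("tip+",(366,257),.03);s("tip-",(350,132),.03)
E
```

```text
n- [0.5154 0.0706]
n+ [0.5456 0.0645]
e- [0.5363 0.1915]
e+ [0.572  0.2007]
9.805319412598497
10.987098230180608
nose [0.5305 0.0676]
wall- inner near mouth [ 0.5138 -0.0331]
wall+ inner near mouth [ 0.5562 -0.0353]
wall- outer mouth [ 0.497  -0.0348]
wall+ outer [ 0.5679 -0.0385]
stop+ [ 0.5653 -0.1548]
stop- [ 0.4989 -0.1591]
tip+ [ 0.5821 -0.0083]
tip- [ 0.482  -0.0113]
```

>>> arm_command --motion '[[[0,-0.03,0,0,0,0,1],[0,-0.06,0,0,0,0,1],[0,-0.083,0,0,0,0,1],[0,-0.083,0,0,0,0,1],[0,-0.02,0,0,0,0,1],[-0.12,-0.02,0,0,0,0,1],[-0.23,-0.03,0,0,0,0,1],[-0.23,-0.07,0,0,0,0,1],[-0.23,-0.1,0,0,0,0,1],[-0.23,-0.127,0,0,0,0,1]]]'

```text
clock: 7.75
tcp_pos: [0.5605, 0.1585, 0.0116]
eef_rot: [0.0, 0.707, 0.708, 0.0]
ft_force: [1.7, 0.7, -1.3]
finger_gap: 0.006
gripper_force: 1.0
```

>>> arm_command --motion '[[[0,0.06,0,0,0,0,1],[0,0.08,-0.1,0,0,0,1],[0.05,0.08,-0.22,0,0,0,1],[0.2,0.02,-0.22,0,0,0,1],[0.36,-0.06,-0.22,0,0,0,1],[0.47,-0.125,-0.22,0,0,0,1],[0.47,-0.125,-0.22,0,0,0,1],[0.47,-0.125,-0.12,0,0,0,1],[0.47,-0.125,-0.03,0,0,0,1],[0.47,-0.125,0,0,0,0,1]]]'

```text
clock: 9.0
tcp_pos: [0.5288, 0.2747, 0.0103]
eef_rot: [-0.0, 0.707, 0.707, -0.001]
ft_force: [-0.8, 0.2, -0.9]
finger_gap: 0.004
gripper_force: 0.0
```

```bash
python3 - <<'E'
from h import *
sc=bot.capture("scene")[:,:,::-1]
cv2.imwrite("pics/s3.png",cv2.resize(sc[180:310,180:430],None,fx=3.2,fy=3.2,interpolation=cv2.INTER_CUBIC))
E
```

```text
(no output)
```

View pics/s3.png

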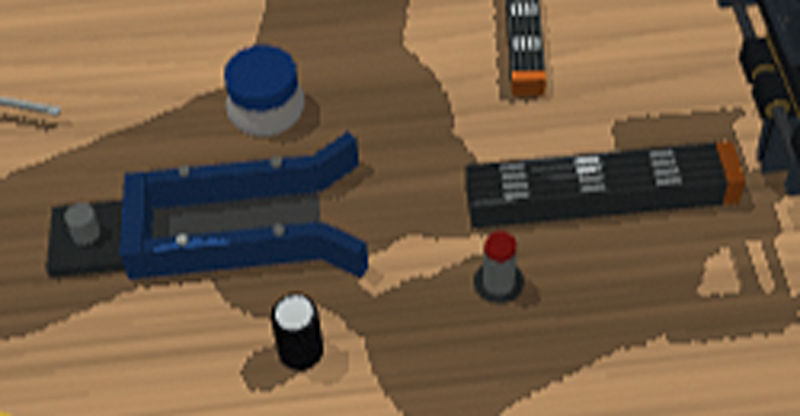

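The bar now lies in line with the bay, with its nose top corners at (468,167) and (471,206) and its orange tail at (727,143)–(742,185). The post and bystanders haven't moved. I'll check the alignment numbers.

```bash
python3 - <<'E'
from h import *
np.set_printoptions(precision=4,suppress=True)
s=lambda n,p,z: (lambda r:(print(n,r),r)[1])(back((180+p[0]/3.2,180+p[1]/3.2),z,"scene"))
a=s("n-",(468,167),.026);b=s("n+",(471,205),.026);c=s("t-",(733,141),.026);d=s("t+",(744,178),.026)
n=(a+b)/2;t=(c+d)/2;print(n,t,np.linalg.norm(n-t),np.degrees(np.arctan2(*(t-n))))
a=s("w- out stop",(125,174),.03);b=s("w- out mouth",(316,153),.03);c=s("w+ out stop",(127,259),.03);d=s("w+ out mouth",(310,243),.03)
for p,q in((b,a),(d,c)):print(np.degrees(np.arctan2(*(p-q))))
E
```

```text
n- [0.5179 0.0636]
n+ [0.5484 0.0616]
t- [0.5182 0.2422]
t+ [0.5491 0.2412]
[0.5331 0.0626] [0.5336 0.2417] 0.1790984287578962 0.16680196199107608
w- out stop [ 0.4989 -0.1591]
w- out mouth [ 0.497  -0.0348]
w+ out stop [ 0.5653 -0.1548]
w+ out mouth [ 0.5675 -0.0422]
-0.8753571197005603
1.100453781669947
```

>>> arm_command --motion '[[[-0.03,0,0,0,0,0,1],[-0.06,0,0,0,0,0,1],[-0.1,0,0,0,0,0,1],[-0.14,0,0,0,0,0,1],[-0.18,0,0,0,0,0,1],[-0.22,0,0,0,0,0,1],[-0.26,0,0,0,0,0,1],[-0.3,0,0,0,0,0,1],[-0.34,0,0,0,0,0,1],[-0.36,0,0,0,0,0,1]]]'

```text
clock: 10.3
tcp_pos: [0.5293, 0.1845, 0.0114]
eef_rot: [-0.0, 0.707, 0.707, -0.0]
ft_force: [0.8, 4.8, 3.0]
finger_gap: 0.005
gripper_force: 2.3
```

```bash
python3 - <<'E'
from h import *
sc=bot.capture("scene")[:,:,::-1]
cv2.imwrite("pics/s4.png",cv2.resize(sc[180:310,180:430],None,fx=3.2,fy=3.2,interpolation=cv2.INTER_CUBIC))
E
```

```text
(no output)
```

View pics/s4.png

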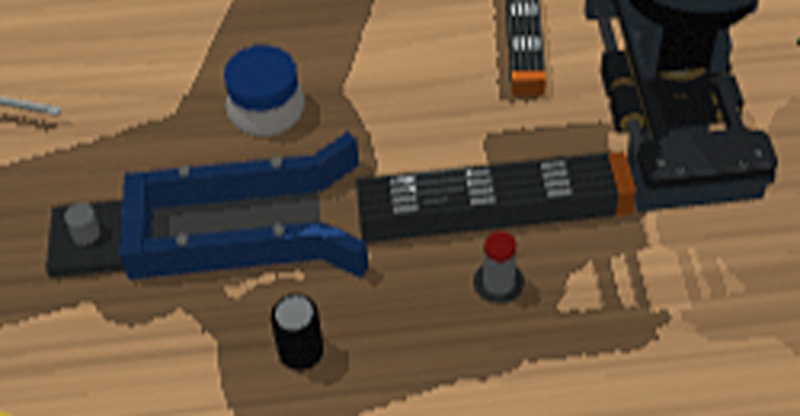

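The nose is between the flares at (360,180)–(361,220), straight and centred. I'll keep going.

>>> arm_command --motion '[[[-0.03,0,0,0,0,0,1],[-0.07,0,0,0,0,0,1],[-0.11,0,0,0,0,0,1],[-0.15,0,0,0,0,0,1],[-0.19,0,0,0,0,0,1],[-0.23,0,0,0,0,0,1],[-0.27,0,0,0,0,0,1],[-0.31,0,0,0,0,0,1],[-0.35,0,0,0,0,0,1],[-0.37,0,0,0,0,0,1]]]'

```text
clock: 11.6
tcp_pos: [0.5294, 0.092, 0.0114]
eef_rot: [-0.0, 0.707, 0.707, -0.0]
ft_force: [-0.8, 2.2, -1.7]
finger_gap: 0.003
gripper_force: 0.8
```

>>> arm_command --motion '[[[-0.02,0,0,0,0,0,1],[-0.03,0,0,0,0,0,1],[-0.045,0,0,0,0,0,1],[-0.06,0,0,0,0,0,1],[-0.075,0,0,0,0,0,1],[-0.09,0,0,0,0,0,1],[-0.1,0,0,0,0,0,1],[-0.11,0,0,0,0,0,1],[-0.12,0,0,0,0,0,1],[-0.12,0,0,0,0,0,1]]]'

```text
clock: 12.85
tcp_pos: [0.5295, 0.0625, 0.0114]
eef_rot: [0.0, 0.707, 0.707, -0.0]
ft_force: [0.0, -0.9, 0.3]
finger_gap: 0.003
gripper_force: 0.0
```

>>> arm_command --motion '[[[-0.004,0,0,0,0,0,1],[-0.008,0,0,0,0,0,1],[-0.012,0,0,0,0,0,1],[-0.016,0,0,0,0,0,1],[-0.02,0,0,0,0,0,1],[-0.024,0,0,0,0,0,1],[-0.028,0,0,0,0,0,1],[-0.032,0,0,0,0,0,1],[-0.036,0,0,0,0,0,1],[-0.036,0,0,0,0,0,1]]]'

```text
clock: 14.1
tcp_pos: [0.5295, 0.0536, 0.0114]
eef_rot: [0.0, 0.707, 0.707, -0.0]
ft_force: [-0.8, 3.1, 1.4]
finger_gap: -0.002
gripper_force: 1.1
```

```bash
python3 - <<'E'
from h import *
sc=bot.capture("scene")[:,:,::-1]
cv2.imwrite("pics/s5.png",cv2.resize(sc[190:290,190:350],None,fx=5,fy=5,interpolation=cv2.INTER_CUBIC))
E
```

```text
(no output)
```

View pics/s5.png

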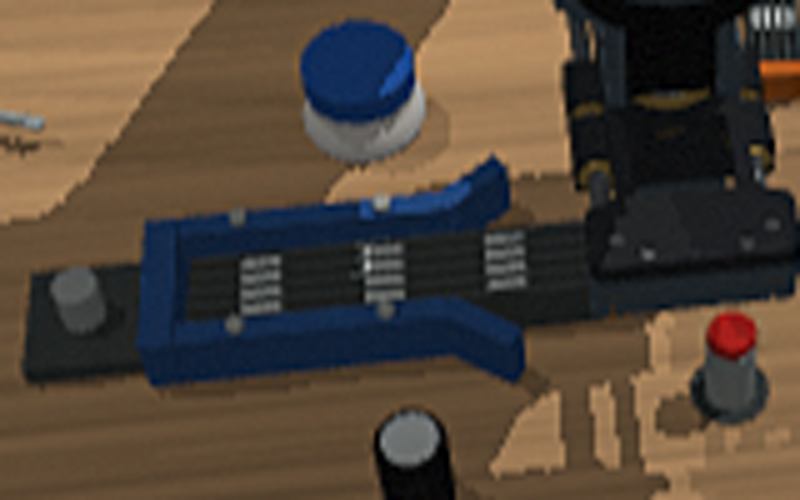

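The nose is close to the stop (left end at about (188,290)). I'll creep forward in small steps and watch the force.

>>> arm_command --motion '[[[-0.001,0,0,0,0,0,1],[-0.002,0,0,0,0,0,1],[-0.003,0,0,0,0,0,1],[-0.004,0,0,0,0,0,1],[-0.005,0,0,0,0,0,1],[-0.006,0,0,0,0,0,1],[-0.007,0,0,0,0,0,1],[-0.008,0,0,0,0,0,1],[-0.008,0,0,0,0,0,1],[-0.008,0,0,0,0,0,1]]]'

```text
clock: 15.4
tcp_pos: [0.5295, 0.0517, 0.0114]
eef_rot: [0.0, 0.707, 0.707, -0.0]
ft_force: [0.3, 2.7, 1.9]
finger_gap: 0.003
gripper_force: 1.5
```

>>> arm_command --motion '[[[-0.001,0,0,0,0,0,1],[-0.002,0,0,0,0,0,1],[-0.003,0,0,0,0,0,1],[-0.004,0,0,0,0,0,1],[-0.005,0,0,0,0,0,1],[-0.006,0,0,0,0,0,1],[-0.007,0,0,0,0,0,1],[-0.008,0,0,0,0,0,1],[-0.008,0,0,0,0,0,1],[-0.008,0,0,0,0,0,1]]]'

```text
clock: 16.65
tcp_pos: [0.5295, 0.0497, 0.0114]
eef_rot: [0.0, 0.707, 0.707, -0.0]
ft_force: [-0.3, 2.7, 2.0]
finger_gap: 0.005
gripper_force: 1.5
```

>>> arm_command --motion '[[[-0.001,0,0,0,0,0,1],[-0.002,0,0,0,0,0,1],[-0.003,0,0,0,0,0,1],[-0.004,0,0,0,0,0,1],[-0.005,0,0,0,0,0,1],[-0.006,0,0,0,0,0,1],[-0.007,0,0,0,0,0,1],[-0.008,0,0,0,0,0,1],[-0.008,0,0,0,0,0,1],[-0.008,0,0,0,0,0,1]]]'

```text
clock: 17.9
tcp_pos: [0.5295, 0.0489, 0.0114]
eef_rot: [-0.001, 0.707, 0.707, 0.001]
ft_force: [0.5, 19.6, 1.7]
finger_gap: 0.006
gripper_force: 9.7
```

The force rose to 19.6 N and the tool stopped advancing, so the bar is against the stop. I'll back off and lift clear.

>>> arm_command --motion '[[[0.02,0,0,0,0,0,1],[0.06,0,0,0,0,0,1],[0.12,0,0,0,0,0,1],[0.16,0,-0.1,0,0,0,1],[0.2,0,-0.25,0,0,0,1],[0.35,0,-0.4,0,0,0,1],[0.5,0,-0.6,0,0,0,1],[0.65,0,-0.75,0,0,0,1],[0.75,0,-0.75,0,0,0,1],[0.75,0,-0.75,0,0,0,1]]]'

```text
clock: 19.15
tcp_pos: [0.5289, 0.2373, 0.1992]
eef_rot: [0.0, 0.706, 0.708, 0.0]
ft_force: [-0.6, -0.3, 0.2]
finger_gap: 0.003
gripper_force: 0.0
```

```bash
python3 - <<'E'
from h import *
sc=bot.capture("scene")[:,:,::-1]
cv2.imwrite("pics/s6.png",cv2.resize(sc[180:310,180:430],None,fx=3.2,fy=3.2,interpolation=cv2.INTER_CUBIC))
E
```

```text
(no output)
```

View pics/s6.png

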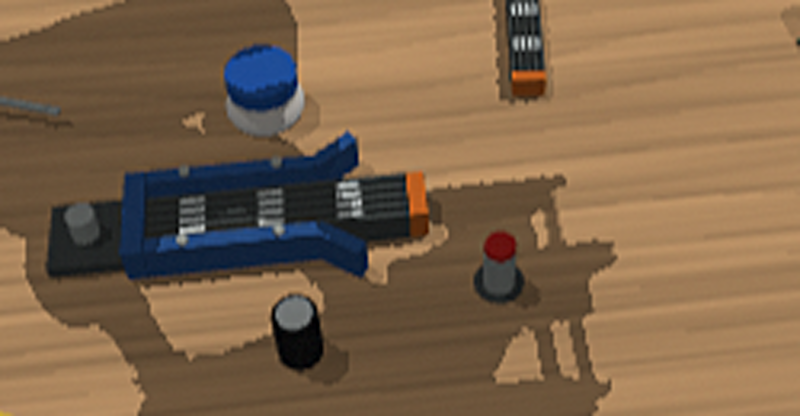

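The bar is home, with its nose against the stop at (145,215), its orange block outside at (418,205), and everything else where it was. I'm handing in.

```bash
python3 -c "
from rig import bot
print(bot.job_done())"
```

```text
the job is handed in; nothing more can be done
None
```

The heat sink is in the blue bay, plain end first and pressed against the end stop, with the orange block outside; nothing else appeared to move in the scene views, and I handed the job in at about 19 s (no verdict was returned).

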